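# Pack the slide-preparation kit tray

## Robot

A 6-joint arm with a two-finger parallel gripper is mounted at the origin on the work surface. World frame = base frame: x ahead of the robot, y to its left, z up, the work surface at z = 0. Lengths are in mm, angles in rad, forces in N, time in s.
With the tool pointing down it reaches from about 350 to 975 mm from the base axis. Payload 7.1 kg.
Tool frame: the origin (TCP) lies at the very end of the fingers, on their centre line; the grasp point (between the pads) lies 19 mm behind it (ctrl.pinch_z is the distance from the TCP to the grasp point, in mm); z points along the fingers, y is the direction in which the jaws open and shut (so a half turn about z gives the same grasp; the last joint's range is limited). The gripper opens to 88 mm and grips with 3 to 60 N. Pads are 20 mm wide; open, the fingers measure 115 mm over their backs; the gripper's body (75 mm by 178 mm) begins 61 mm behind the grasp point.
Start: joints at [1.252, 0.423, 1.63, -0, 1.089, -0.019], TCP at [184.549, 597.115, 222.675] pointing down, gripper open.
Joint ranges: [-3, 3], [-0.9, 2.11], [0.09, 2.58], [-1.31, 4.45], [0.11, 2.69], [-2.54, 2.54]. Speed limits (rad/s): [2.39, 2.39, 3.01, 3.14, 3.14, 3.14].

## Interface

Orientations are given as a rotation vector (axis times angle).
In Python, from workcell import ctrl gives the robot as it stands.
- The arm moves only by the shell command python3 -m inch 'ROWS' [OPENING]. ROWS is JSON, a list of rows, each an object with "xyz": the shift along the tool's x, y, z in cm, a list of three; "spin": the turn about the tool's z in degrees. A call has 1 to 20 rows; each row is the pose to reach, as a shift and turn from the pose measured when the call began, along the tool's axes at that moment; what a row does not reach only later rows make up. A row lasts 1/10 s, in which the tool goes at most 50 mm and 8.59 degrees, less where a joint would pass 70% of its speed; a pose out of reach is approached as far as the arm can. A call with a gripper value outside its range is refused whole. OPENING is the closure, from 0 (fully open) to 1 (shut), set as the call begins (- or left out, the last holds). The fingers move at their own pace and stop on an object; the grip force is fixed at half the most. Time passes only in rows, so rows that repeat a pose let the fingers close. It gives the time, the measured TCP pose, the force and the opening at its end, in the units of the state.
- ctrl.get_obs(): the state, without advancing time (a new reading comes with each control period).
- ctrl.get_image(name): name is "side" or "top"; returns the picture (480x640x3 uint8, red, green, blue); there is no depth.
- ctrl.camera_info(name): a dict with "camera_matrix" (3x3 intrinsics, pixels), "R" (3x3) and "t" (3): a world point X has camera coordinates R X + t. Camera axes: x right, y down, z forward; pixel columns grow to the right and rows downward; lengths in mm; the calibration is good to about 2 mm. A picture is of the moment at which its call begins. camera_info takes no time and is no camera call.
- ctrl.close_job(): hands the job in, once; it reports no verdict.
The state is a dict: "t": time; "qpos": joint angles; "qvel": joint speeds; "joint_torque": joint torques, N m; "ee_pos": TCP position; "orientation": TCP orientation; "ft_force": force on the tool from outside, world axes, zero at the start; "moment": the same for the moment, N m; "width": finger opening in mm.
Only numpy, scipy, OpenCV 4.12 (cv2) and the standard library are available. Lean on these libraries where they do the work, as an engineer would, in place of code of your own. Each camera call takes 0.05 s, during which the arm holds its last target. There are 200 camera calls.

## Task

Pack the slide-preparation kit: put the dropper bottle, the staining jar, the covered culture dish and the slide mailer into the white tray, each sitting flat in the recess made for its shape, and then let go of them. Keep them upright and set them down gently rather than dropping them. The bottle with the flat cap and the short cover-glass box do not belong to the kit: leave them standing where they are.

Things in the scene. Friction and masses are not known exactly. Their poses are not given: they have to be found in the camera images.
- dropper_bottle: To be put away. Amber glass dropper bottle standing on the bench: round body 34 mm in diameter and 44 mm tall with a paper label, shoulder up to 52 mm, black collar 22 mm in diameter up to 63 mm, then a thin black rubber bulb 12 mm in diameter up to 78 mm. 45 to 80 g. Origin: centre of its underside, z up.
- staining_jar: To be put away. White plastic slide-staining jar, upright: square foot 50 x 50 x 6 mm, square ribbed body 42 x 42 mm (43.6 mm over the ribs on the x sides) from 6 to 70 mm height, round ribbed screw cap 42 mm in diameter (43.4 over ribs) from 70 to 84 mm. 65 to 120 g. Origin: centre of its underside, z up, x and y square to its sides.
- culture_dish: To be put away. Round covered culture dish, clear with a tan agar layer seen through the lid: lid 60 mm in diameter, 20 mm tall in all (the lid's skirt starts 6 mm up; below it the bottom is 57 mm in diameter). 30 to 54 g. Origin: centre of its underside, z up.
- slide_mailer: To be put away. Oblong white plastic slide mailer lying flat: 82 mm long (its x) x 28 mm wide (its y) x 24 mm tall, with a slightly greyer cap 20 mm long, 30 mm wide and 25 mm tall at its +x end. 34 to 60 g. Origin: centre of its underside, z up.
- insert_small_round: Place of the dropper bottle: the insert with the small round recess, 50 mm in diameter, 12 mm deep (its floor 4 mm above the insert's origin). Grey insert 90 (x) x 110 (y) x 16 mm tall, fixed in the white tray. Origin: centre of its underside, 4 mm above the bench, z up. The four inserts sit 2 x 2 in any order, 92 mm apart along x, 112 mm along y, all turned alike.
- insert_square: Place of the staining jar: the insert with the square recess, 66 x 66 mm, sides along the insert's x and y, 12 mm deep (its floor 4 mm above the insert's origin). Grey insert 90 (x) x 110 (y) x 16 mm tall, fixed in the white tray. Origin: centre of its underside, 4 mm above the bench, z up. The tray's rim stands 21 mm above the bench.
- insert_wide_round: Place of the culture dish: the insert with the wide round recess, 76 mm in diameter, 7 mm deep (its floor 9 mm above the insert's origin). Grey insert 90 (x) x 110 (y) x 16 mm tall, fixed in the white tray. Origin: centre of its underside, 4 mm above the bench, z up.
- insert_slot: Place of the slide mailer: the insert with the oblong recess, 98 mm along the insert's y and 46 mm along its x, 7 mm deep (its floor 9 mm above the insert's origin). The mailer lies in it lengthwise, either way round. Grey insert 90 (x) x 110 (y) x 16 mm tall, fixed in the white tray. Origin: centre of its underside, 4 mm above the bench, z up.
- flat_cap_bottle: Look-alike, stays on the bench: the same amber bottle body (34 mm in diameter, 44 mm tall) but with a plain flat black screw cap 29 mm in diameter, top at 66 mm, and no bulb. Origin: centre of its underside, z up.
- cover_glass_box: Look-alike, stays on the bench: a short white plastic cover-glass box 46 mm (its x) x 30 mm x 25 mm tall, little more than half as long as the slide mailer, with a small glass window in the lid. Origin: centre of its underside, z up. Loose things to sort start at least 90 mm apart (centres); other clutter keeps 75 mm from them.
Not all that is in view belongs to the job. Leave any green or red look-alike of the dropper_bottle alone. Of the things shaped like the culture_dish, the clear one is meant.

How it is judged:
By the outcome, as a careful person would: the job done as asked, in the order asked, and still so for the second after the job is handed in, with the robot touching nothing.
It also fails if it takes over 112 s, if anything falls off the work surface, if the arm or the gripper's body presses on something with over 40 N, if the wrist force passes 120 N, or if a joint passes its speed limit or range.

## Working session

There is one attempt and no reset: what is moved stays moved. The work goes in short steps, Python scripts to look and compute and a shell command to move; the robot and the scene stay as the last step left them, time stands still between calls to the robot, and variables do not carry over. Pictures are saved under pics/ and viewed, about 12 in all and at most 16, crops included, and the job is handed in when it is done.

```bash
ls; mkdir -p pics; python3 - <<'E'
from workcell import ctrl
import cv2
o=ctrl.get_obs();print(o)
for n in("top","side"):
    im=ctrl.get_image(n);cv2.imwrite(f"pics/{n}0.png",im[:,:,::-1]);i=ctrl.camera_info(n)
    print(n,i["camera_matrix"],i["R"],i["t"])
E
```

```text
pics
{'t': 0.0, 'qpos': array([ 1.25198182e+00,  4.23809262e-01,  1.63072144e+00, -1.13827980e-05,
        1.08864136e+00, -1.89875119e-02]), 'qvel': array([ 1.32668296e-03,  5.56611833e-06,  1.98529169e-03, -6.86890655e-04,
        4.22074597e-04,  1.13332213e-03]), 'joint_torque': array([ 1.16227246e-03, -5.44638097e+01, -2.73658293e+01,  6.44092332e-02,
        2.29505904e-02, -1.39464432e-04]), 'ee_pos': array([184.3832638 , 596.56720239, 221.90908933]), 'orientation': array([-4.69158516e-01, -3.10610416e+00,  2.44807511e-03]), 'ft_force': array([ 0.34542505, -0.51168045,  0.24800826]), 'moment': array([ 0.03061282,  0.01120302, -0.04729723]), 'width': 88.00280581312543}
top [[440.67323338   0.         326.6762714 ]
 [  0.         440.67323338 238.06965745]
 [  0.           0.           1.        ]] [[ 0.07082835 -0.99747825 -0.0045263 ]
 [-0.97493087 -0.06826633 -0.21177703]
 [ 0.21093399  0.01941264 -0.97730753]] [-104.95877671  511.2456405   882.30040001]
side [[444.87302846   0.         323.02064541]
 [  0.         444.87302846 238.94530439]
 [  0.           0.           1.        ]] [[ 0.96792516 -0.25077008  0.01533765]
 [-0.13256574 -0.56162985 -0.8166996 ]
 [ 0.21341791  0.78847085 -0.57685918]] [-510.91198993   78.81340309  889.52275995]
```

View pics/top0.png

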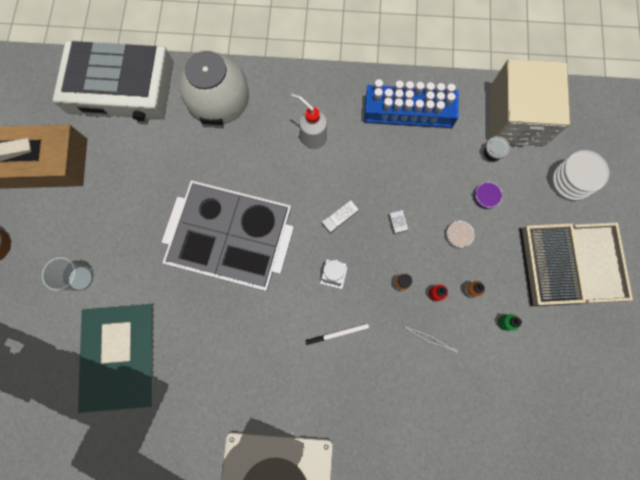

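View pics/side0.png

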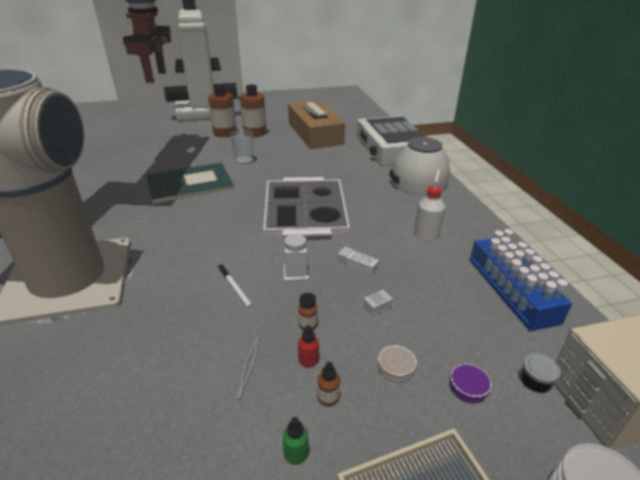

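The top view shows the tray around (228,235). The mailer is at (340,215), the jar at (334,273), the clear dish at (460,234), and the amber bottles at (403,282) and (475,289). In the side view the amber bottle at (328,385) has the bulb, so it is the dropper. The flat-cap bottle is at (308,310).

```bash
cat > h.py <<'E'
import numpy as np,cv2
from workcell import ctrl
def ray(n,uv,z):
    i=ctrl.camera_info(n);R=np.array(i["R"]);t=np.array(i["t"]);K=np.array(i["camera_matrix"])
    c=-R.T@t;d=R.T@np.linalg.solve(K,[uv[0],uv[1],1.]);return c+d*(z-c[2])/d[2]
def px(n,X):
    i=ctrl.camera_info(n);p=np.array(i["camera_matrix"])@(np.array(i["R"])@np.array(X)+i["t"]);return p[:2]/p[2]
def blobs(n,im,box,cond,amin=30):
    x0,y0,x1,y1=box;m=np.zeros(im.shape[:2],np.uint8);m[y0:y1,x0:x1]=cond(im.astype(int))[y0:y1,x0:x1]*255
    cs,_=cv2.findContours(m,cv2.RETR_EXTERNAL,cv2.CHAIN_APPROX_NONE)
    return [c for c in cs if cv2.contourArea(c)>amin]
def crop(im,box,f,name):
    x0,y0,x1,y1=box;cv2.imwrite(name,cv2.resize(im[y0:y1,x0:x1],None,fx=f,fy=f,interpolation=cv2.INTER_CUBIC))
E
python3 - <<'E'
from h import *
t=cv2.imread("pics/top0.png");s=cv2.imread("pics/side0.png")
a=cv2.resize(t[175:305,155:305],(600,520),interpolation=2);cv2.imwrite("pics/c_tray.png",a)
a=cv2.resize(t[190:310,315:500],(740,480),interpolation=2)
cv2.imwrite("pics/c_obj.png",a)
print("dark recesses")
for c in blobs("top",t,(160,175,300,300),lambda i:i.max(2)<60,60):
    (u,v),wh,an=cv2.minAreaRect(c);print((u,v),wh,an,cv2.contourArea(c),ray("top",(u,v),13).round(1))
print("white")
for c in blobs("top",t,(318,190,410,300),lambda i:i.min(2)>140,40):
    P=np.array([ray("top",p[0],24)[:2] for p in c],np.float32)
    print(cv2.boundingRect(c),cv2.minAreaRect(P))
for z in(0,20):
  for c in blobs("top",t,(440,215,480,255),lambda i:(i[:,:,2]-i[:,:,0]>12)|(i.max(2)>140),100):
    P=np.array([ray("top",p[0],z)[:2] for p in c],np.float32);print("dish",z,cv2.minEnclosingCircle(P))
for c in blobs("top",t,(390,265,490,305),lambda i:(i[:,:,2]-i[:,:,0]>25),20):
    print("amb",cv2.boundingRect(c),[ray("top",cv2.minAreaRect(c)[0],z).round() for z in (0,40)])
E
```

```text
dark recesses
(245.57470703125, 260.2199401855469) (42.707584381103516, 19.195865631103516) 14.931416511535645 751.5 [464.1 106.6  13. ]
(196.82974243164062, 247.6783905029297) (27.71759605407715, 28.599853515625) 17.10272979736328 717.5 [484.5 217.4  13. ]
(257.5, 221.0) (30.0, 31.0) 90.0 736.5 [554.6  89.6  13. ]
(210.5, 208.5) (19.0, 19.0) 0.0 270.5 [576.1 198.6  13. ]
white
(319, 259, 29, 31) ((448.2676086425781, -89.25594329833984), (52.57473373413086, 62.24386978149414), 79.59243774414062)
(390, 209, 19, 24) ((574.845947265625, -224.61654663085938), (48.643798828125, 31.57288932800293), 17.468795776367188)
(322, 200, 37, 32) ((578.6011962890625, -93.99252319335938), (32.405235290527344, 83.8455810546875), 42.590248107910156)
dish 0 ((561.7813720703125, -369.136962890625), 32.66510009765625)
dish 20 ((556.79150390625, -363.3185119628906), 31.99161720275879)
amb (428, 284, 21, 18) [array([ 424., -320.,    0.]), array([ 420., -310.,   40.])]
amb (468, 280, 16, 17) [array([ 438., -400.,    0.]), array([ 433., -387.,   40.])]
amb (395, 275, 14, 15) [array([ 438., -236.,    0.]), array([ 433., -230.,   40.])]
```

View pics/c_tray.png

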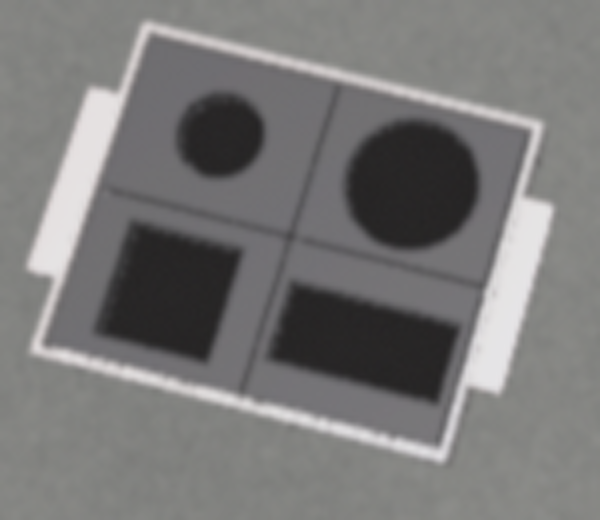

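View pics/c_obj.png

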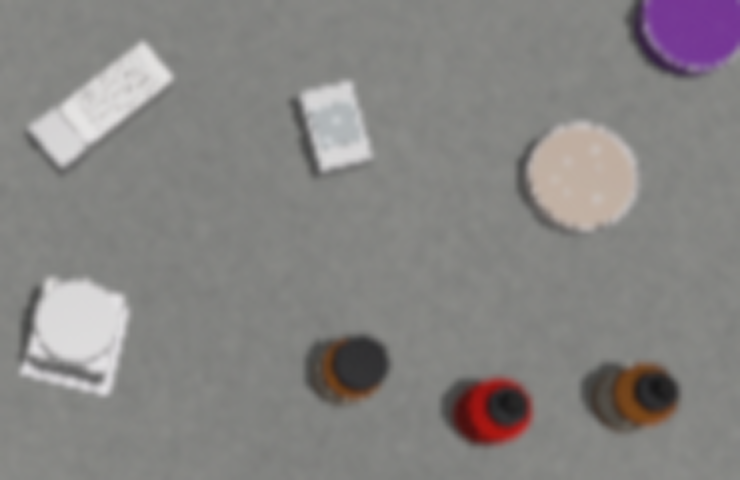

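In the tray crop, the upper row holds the small round recess (left) and the wide round recess (right). The lower row holds the square (left) and the slot (right). In the object crop, the mailer's greyer cap is at lower left, the jar cap centre is at about (77,320), and the dropper bulb is at (657,390).

```bash
python3 - <<'E'
from h import *
t=cv2.imread("pics/top0.png");s=cv2.imread("pics/side0.png")
a=cv2.resize(s[225:405,275:425],None,fx=4,fy=4,interpolation=2)[:600];cv2.imwrite("pics/c_side.png",cv2.resize(s[230:410,275:425],None,fx=3.3,fy=3.3,interpolation=2))
C=[]
for c in blobs("top",t,(160,175,300,300),lambda i:i.max(2)<75,60):
    P=np.array([ray("top",p[0],20)[:2] for p in c],np.float32)
    r=cv2.minAreaRect(P);m=cv2.moments(P.reshape(-1,1,2));ce=(m['m10']/m['m00'],m['m01']/m['m00']);C.append(ce);print(np.round(ce,1),r,cv2.minEnclosingCircle(P))
C=np.array(C);print(C.mean(0))
for i in range(4):
  for j in range(i):d=C[i]-C[j];print(i,j,np.hypot(*d).round(1),np.degrees(np.arctan2(d[1],d[0])).round(1))
f=lambda a:(315+a[0]/4-.4,190+a[1]/4-.4)
print("jar cap",ray("top",f((77,320)),84))
q=[ray("top",f(p),6)[:2] for p in((22,374),(110,394),(130,292))]
print("jar foot",q,(q[0]+q[2])/2,[np.degrees(np.arctan2(*(q[1]-q[k])[::-1])) for k in(0,2)])
print("bulb",ray("top",f((657,390)),78))
print("fcap",ray("top",f((359,364)),66))
m=blobs("top",t,(318,190,362,235),lambda i:i.min(2)>115,40)[0]
P=np.array([ray("top",p[0],24)[:2] for p in m],np.float32);r=cv2.minAreaRect(P);print("mailer",r,cv2.boxPoints(r))
E
```

```text
[463.3 105.3] ((463.4516906738281, 105.47698974609375), (96.33606719970703, 44.24032974243164), 79.34077453613281) ((463.5470886230469, 105.30194854736328), 51.540489196777344)
[484.  215.3] ((484.0645446777344, 215.2252197265625), (65.19947814941406, 64.3732681274414), 78.87621307373047) ((484.122802734375, 215.43365478515625), 43.367706298828125)
[553.8  88.1] ((554.3250122070312, 87.54302978515625), (71.2582778930664, 71.8357925415039), 4.0042500495910645) ((554.0588989257812, 88.32583618164062), 37.18707275390625)
[574.4 198.1] ((574.2833862304688, 197.80271911621094), (44.220279693603516, 45.573936462402344), 3.993076801300049) ((574.31591796875, 198.3168487548828), 24.049293518066406)
[518.87848411 151.68973708]
1 0 111.9 79.4
2 0 92.1 -10.7
2 1 145.1 -61.2
3 0 144.7 39.9
3 1 92.0 -10.8
3 2 111.9 79.4
jar cap [446.81990749 -88.44743063  84.        ]
jar foot [array([426.16758014, -60.55065586]), array([ 418.64374295, -109.30181591]), array([ 475.62317448, -116.75734817])] [450.89537731 -88.65400202] [np.float64(-98.77332277239807), np.float64(172.54542482505903)]
bulb [ 432.70270432 -382.93393407   78.        ]
fcap [ 436.84637721 -234.49344878   66.        ]
mailer ((585.7020263671875, -92.57731628417969), (101.50609588623047, 96.72073364257812), 3.9753782749176025) [[ 531.7184    -47.851906]
 [ 538.4238   -144.33992 ]
 [ 639.68567  -137.30273 ]
 [ 632.9802    -40.814713]]
```

View pics/c_side.png

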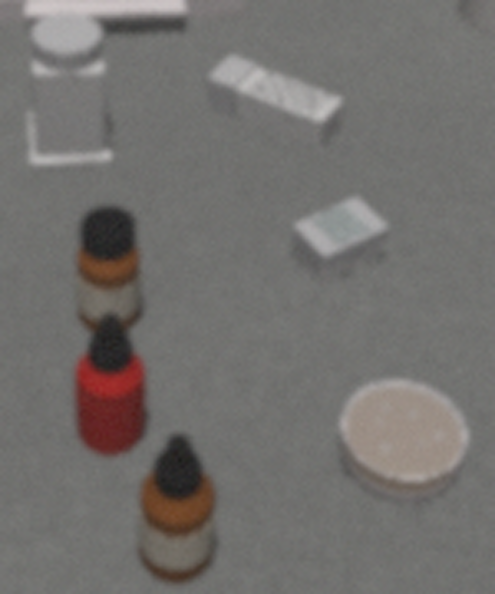

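The side crop confirms the dropper's bulb tip at crop (178,440), the jar cap at (67,35), and the flat-cap bottle at (108,220). The recess spacings come out at 92.0 and 111.9 mm against the nominal 92 and 112. Next I cross-check against the side view and compute the first moves.

```bash
cat >> h.py <<'E'
def go(*T):
    "T: (x,y,z,jaw angle deg) -> tool shift cm, spin deg from the pose now"
    o=ctrl.get_obs();R=cv2.Rodrigues(np.array(o["orientation"]))[0];b=np.degrees(np.arctan2(R[1,1],R[0,1]))
    print("tcp",o["ee_pos"].round(1),"jaw",b.round(1),"t",round(o["t"],2),"w",o["width"].round(1),"tilt",R[:,2].round(3))
    for x,y,z,a in T:
        d=R.T@(np.array([x,y,z])-o["ee_pos"])/10;print(d.round(2),"spin",round(b-a,1))
E
python3 - <<'E'
from h import *
g=lambda a:(275+a[0]/3.3-.35,230+a[1]/3.3-.35)
for n,p,z in(("bulb",(178,440),78),("jarcap",(67,36),84),("dish",(405,432),20),("fcap",(107,220),66)):print(n,ray("side",g(p),z).round(1))
# mailer top face corners (side crop)
print("mailer",[ray("side",g(p),24).round() for p in((210,75),(237,55),(342,98),(322,122))])
go((560,0,222,0),(433,-383,130,0),(433,-383,17,0))
E
```

```text
bulb [ 434.1 -388.7   78. ]
jarcap [446.2 -92.7  84. ]
dish [ 555.4 -364.9   20. ]
fcap [ 438.1 -233.7   66. ]
mailer [array([542., -73.,  24.]), array([565., -56.,  24.]), array([ 615., -115.,   24.]), array([ 595., -134.,   24.])]Traceback (most recent call last):
  File "<stdin>", line 6, in <module>
  File "h.py", line 17, in go
    print("tcp",o["ee_pos"].round(1),"jaw",b.round(1),"t",round(o["t"],2),"w",o["width"].round(1),"tilt",R[:,2].round(3))
                                                                              ^^^^^^^^^^^^^^^^
AttributeError: 'float' object has no attribute 'round'
```

```bash
sed -i 's/o\["width"\].round(1)/round(float(o["width"]),1)/' h.py; python3 -c "
from h import *
go((560,0,222,20),(433.5,-386,150,0),(433.5,-386,17,0))"
```

```text
tcp [184.4 596.7 222. ] jaw 72.8 t 0.1 w 87.5 tilt [-0.    -0.001 -1.   ]
[-53.5  -45.91   0.06] spin 52.8
[-52.82 -86.52   7.32] spin 72.8
[-52.82 -86.5   20.62] spin 72.8
```

```bash
W='{"xyz":[-53.5,-45.9,0],"spin":53}'; python3 -m inch '[{"xyz":[-53.5,-45.9,0],"spin":53},{"xyz":[-53.5,-45.9,0],"spin":53},{"xyz":[-53.5,-45.9,0],"spin":53},{"xyz":[-53.5,-45.9,0],"spin":53},{"xyz":[-53.5,-45.9,0],"spin":53},{"xyz":[-53.5,-45.9,0],"spin":53},{"xyz":[-53.5,-45.9,0],"spin":53},{"xyz":[-53.5,-45.9,0],"spin":53},{"xyz":[-53.5,-45.9,0],"spin":53},{"xyz":[-53.5,-45.9,0],"spin":53},{"xyz":[-53.5,-45.9,0],"spin":53},{"xyz":[-53.5,-45.9,0],"spin":53},{"xyz":[-53.5,-45.9,0],"spin":53},{"xyz":[-53.5,-45.9,0],"spin":53}]' 0.3; python3 -c "
from h import *
go((433.5,-386,120,0),(433.5,-386,17,0))"
```

```text
t: 1.5
ee_pos: [557.8, 2.5, 222.4]
orientation: [1.806, 2.57, -0.002]
ft_force: [0.6, 1.3, 0.4]
width: 61.4
tcp [557.8   2.5 222.4] jaw 19.8 t 1.5 w 61.4 tilt [-0.001 -0.001 -1.   ]
[-32.33 -24.84  10.3 ] spin 19.8
[-32.32 -24.83  20.6 ] spin 19.8
```

```bash
python3 -m inch '[{"xyz":[-32.3,-24.8,10],"spin":20},{"xyz":[-32.3,-24.8,10],"spin":20},{"xyz":[-32.3,-24.8,10],"spin":20},{"xyz":[-32.3,-24.8,10],"spin":20},{"xyz":[-32.3,-24.8,10],"spin":20},{"xyz":[-32.3,-24.8,10],"spin":20},{"xyz":[-32.3,-24.8,10],"spin":20},{"xyz":[-32.3,-24.8,10],"spin":20},{"xyz":[-32.3,-24.8,10],"spin":20},{"xyz":[-32.3,-24.8,10],"spin":20},{"xyz":[-32.3,-24.8,10],"spin":20},{"xyz":[-32.3,-24.8,10],"spin":20}]'; python3 - <<'E'
from h import *
go((433.5,-386,17,0))
t=ctrl.get_image("top")[:,:,::-1];s=ctrl.get_image("side")[:,:,::-1]
a=cv2.resize(t[230:350,420:540],(480,480));b=cv2.resize(s[300:420,250:330+40],(480,480))
a=cv2.resize(t[230:350,410:530],(390,390),interpolation=2);b=cv2.resize(s[310:430,270:390],(390,390),interpolation=2)
cv2.imwrite("pics/a1.png",np.hstack([a,b]))
E
```

```text
t: 2.7
ee_pos: [434.1, -384.4, 123.1]
orientation: [-2.224, -2.219, 0.002]
ft_force: [0.3, 0.0, 0.6]
width: 61.5
tcp [ 434.1 -384.4  123.1] jaw -0.1 t 2.7 w 61.5 tilt [-0.001 -0.001 -1.   ]
[-0.15 -0.05 10.61] spin -0.1
```

View pics/a1.png

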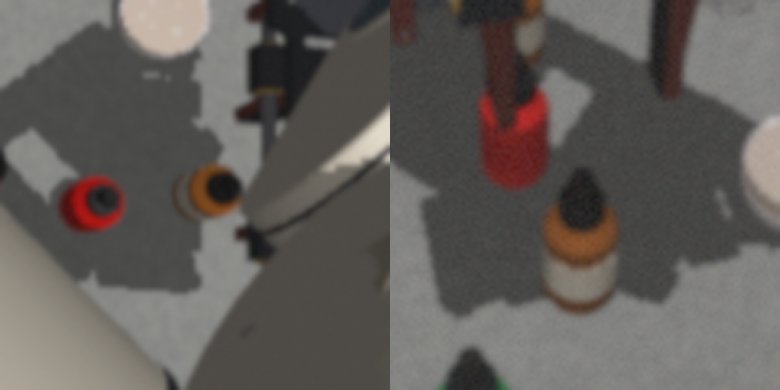

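The crops show the dropper standing free, with its bulb at (223,187) in the left one. In the side view the two fingers straddle it, their tips midway above the bulb. I descend and grip.

```bash
python3 -m inch '[{"xyz":[-0.1,0,3],"spin":0},{"xyz":[-0.1,0,6],"spin":0},{"xyz":[-0.1,0,8.5],"spin":0},{"xyz":[-0.1,0,10],"spin":0},{"xyz":[-0.1,0,10.6],"spin":0},{"xyz":[-0.1,0,10.6],"spin":0},{"xyz":[-0.1,0,10.6],"spin":0}]' ; python3 -m inch '[{"xyz":[0,0,0],"spin":0},{"xyz":[0,0,0],"spin":0},{"xyz":[0,0,0],"spin":0},{"xyz":[0,0,0],"spin":0},{"xyz":[0,0,0],"spin":0},{"xyz":[0,0,0],"spin":0},{"xyz":[0,0,0],"spin":0}]' 1; python3 -c "
from h import *
go((434,-385,150,0),(574.4,198.1,150,0),(574.4,198.1,26,0))"
```

```text
t: 3.5
ee_pos: [435.1, -385.9, 18.3]
orientation: [2.222, 2.219, -0.002]
ft_force: [-0.5, -1.1, 0.0]
width: 61.6
t: 4.2
ee_pos: [435.2, -386.0, 18.6]
orientation: [2.221, 2.218, -0.002]
ft_force: [-1.1, 0.6, 6.4]
width: 33.1
tcp [ 435.2 -386.    18.6] jaw -0.1 t 4.2 w 33.1 tilt [ 0.001 -0.003 -1.   ]
[  0.07  -0.11 -13.14] spin -0.1
[ 58.4   13.85 -13.27] spin -0.1
[58.43 13.84 -0.87] spin -0.1
```

```bash
python3 -m inch '[{"xyz":[0,0,-1],"spin":0},{"xyz":[0,0,-3],"spin":0},{"xyz":[0,0,-6],"spin":0},{"xyz":[0,0,-10],"spin":0},{"xyz":[0,0,-13],"spin":0},{"xyz":[3,0.7,-13],"spin":0},{"xyz":[7,1.7,-13],"spin":0},{"xyz":[12,2.9,-13],"spin":0},{"xyz":[17,4,-13],"spin":0},{"xyz":[22,5.2,-13],"spin":0},{"xyz":[27,6.4,-13],"spin":0},{"xyz":[32,7.6,-13],"spin":0},{"xyz":[37,8.8,-13],"spin":0},{"xyz":[42,10,-13],"spin":0},{"xyz":[47,11.1,-13],"spin":0},{"xyz":[51,12.1,-13],"spin":0},{"xyz":[54.5,12.9,-13],"spin":0},{"xyz":[57,13.5,-13],"spin":0},{"xyz":[58.4,13.85,-13],"spin":0},{"xyz":[58.4,13.85,-13],"spin":0}]'; python3 - <<'E'
from h import *
go((574.4,198.1,60,0),(574.4,198.1,26.6,0))
t=ctrl.get_image("top")[:,:,::-1];s=ctrl.get_image("side")[:,:,::-1]
b=cv2.resize(s[130:270,240:380],(480,480),interpolation=2)
cv2.imwrite("pics/a2.png",b);print(px("side",(574.4,198.1,130)),px("side",(574.4,198.1,210)))
E
```

```text
t: 6.2
ee_pos: [574.5, 199.3, 147.4]
orientation: [2.219, 2.22, -0.001]
ft_force: [1.0, -1.4, -0.1]
width: 33.5
tcp [574.5 199.3 147.4] jaw 0.0 t 6.2 w 33.5 tilt [ 0.001 -0.002 -1.   ]
[-0.1  -0.02  8.74] spin 0.0
[-0.1  -0.03 12.08] spin 0.0
[321.95478907 151.55790575] [322.42909468 119.94969954]
```

View pics/a2.png

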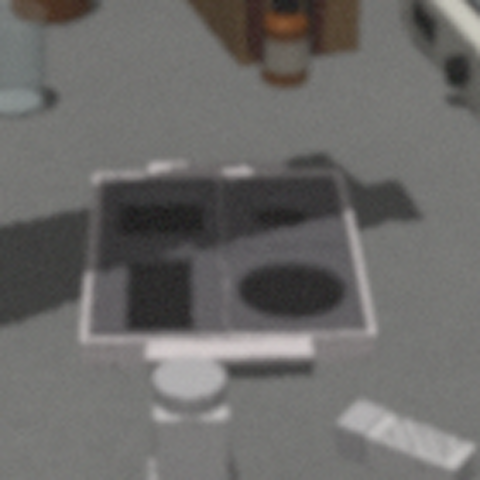

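The bottle hangs upright with its base at image (323,154), and the expected position was (322,152). I lower it.

```bash
python3 -m inch '[{"xyz":[-0.1,0,2],"spin":0},{"xyz":[-0.1,0,5],"spin":0},{"xyz":[-0.1,0,8],"spin":0},{"xyz":[-0.1,0,10],"spin":0},{"xyz":[-0.1,0,11],"spin":0},{"xyz":[-0.1,0,11.5],"spin":0},{"xyz":[-0.1,0,11.7],"spin":0},{"xyz":[-0.1,0,11.8],"spin":0},{"xyz":[-0.1,0,11.9],"spin":0},{"xyz":[-0.1,0,11.9],"spin":0}]'; python3 -c "
from h import *
go((574.4,198.1,26.6,0))"
```

```text
t: 7.3
ee_pos: [574.2, 195.9, 28.7]
orientation: [2.221, 2.218, -0.002]
ft_force: [-0.5, -0.1, -0.7]
width: 33.4
tcp [574.2 195.9  28.7] jaw -0.1 t 7.3 w 33.4 tilt [ 0.001 -0.003 -1.   ]
[0.22 0.02 0.21] spin -0.1
```

```bash
python3 -m inch '[{"xyz":[0.2,0,0.1],"spin":0},{"xyz":[0.2,0,0.15],"spin":0},{"xyz":[0.2,0,0.2],"spin":0},{"xyz":[0.2,0,0.2],"spin":0}]'; python3 -c "
from h import *
go((574.4,198.1,26.6,0));print(ctrl.get_obs()['ft_force'])"
```

```text
t: 7.7
ee_pos: [574.2, 198.0, 26.7]
orientation: [2.221, 2.218, -0.002]
ft_force: [-0.5, 0.0, -0.8]
width: 33.5
tcp [574.2 198.   26.7] jaw -0.1 t 7.7 w 33.5 tilt [ 0.001 -0.003 -1.   ]
[0.01 0.02 0.01] spin -0.1
[-0.48310729  0.00354472 -0.78501076]
```

```bash
python3 -m inch '[{"xyz":[0,0,0.03],"spin":0},{"xyz":[0,0,0.06],"spin":0},{"xyz":[0,0,0.08],"spin":0},{"xyz":[0,0,0.08],"spin":0}]'
```

```text
t: 8.1
ee_pos: [574.2, 198.0, 26.6]
orientation: [2.221, 2.218, -0.002]
ft_force: [-1.6, -1.8, 7.7]
width: 33.5
```

Contact reads 7.7 N, so the bottle is on the floor. I release with a partial opening and rise.

```bash
python3 -m inch '[{"xyz":[0,0,-0.05],"spin":0},{"xyz":[0,0,-0.05],"spin":0},{"xyz":[0,0,-0.05],"spin":0},{"xyz":[0,0,-0.05],"spin":0}]' 0.35;  python3 -m inch '[{"xyz":[0,0,-2],"spin":0},{"xyz":[0,0,-5],"spin":0},{"xyz":[0,0,-9],"spin":0},{"xyz":[0,0,-13],"spin":0},{"xyz":[0,0,-14],"spin":0}]'; python3 - <<'E'
from h import *
go((446.5,-90.5,165,81),(446.5,-90.5,30,81))
t=ctrl.get_image("top")[:,:,::-1];s=ctrl.get_image("side")[:,:,::-1]
b=cv2.resize(s[130:270,240:380],(390,390),interpolation=2);a=cv2.resize(t[170:310,150:290],(390,390),interpolation=2)
cv2.imwrite("pics/a3.png",np.hstack([a,b]))
E
```

```text
t: 8.5
ee_pos: [574.2, 198.0, 27.0]
orientation: [2.221, 2.218, -0.002]
ft_force: [-0.8, 0.6, 0.5]
width: 56.8
t: 9.0
ee_pos: [576.5, 199.2, 171.5]
orientation: [2.219, 2.216, 0.007]
ft_force: [-0.9, -0.0, -0.6]
width: 56.9
tcp [576.5 199.2 171.5] jaw -0.1 t 9.0 w 56.9 tilt [ 0.007 -0.001 -1.   ]
[-28.98 -12.97   0.57] spin -81.1
[-28.97 -13.07  14.07] spin -81.1
```

View pics/a3.png

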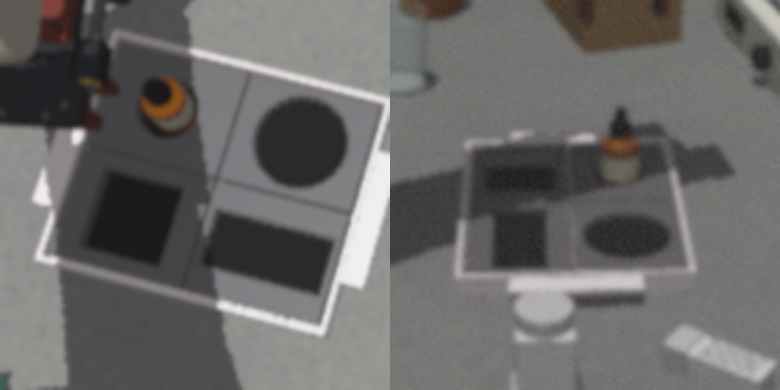

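The dropper stands upright in the small round recess, at about (165,105) in the left crop. Now the jar.

```bash
python3 -m inch '[{"xyz":[-29,-13,0.5],"spin":-81},{"xyz":[-29,-13,0.5],"spin":-81},{"xyz":[-29,-13,0.5],"spin":-81},{"xyz":[-29,-13,0.5],"spin":-81},{"xyz":[-29,-13,0.5],"spin":-81},{"xyz":[-29,-13,0.5],"spin":-81},{"xyz":[-29,-13,0.5],"spin":-81},{"xyz":[-29,-13,0.5],"spin":-81},{"xyz":[-29,-13,0.5],"spin":-81},{"xyz":[-29,-13,0.5],"spin":-81},{"xyz":[-29,-13,0.5],"spin":-81},{"xyz":[-29,-13,0.5],"spin":-81}]' 0.2; python3 - <<'E'
from h import *
go((446.5,-90.5,30,81))
s=ctrl.get_image("side")[:,:,::-1];t=ctrl.get_image("top")[:,:,::-1]
b=cv2.resize(s[200:300,240:340],(390,390),interpolation=2);a=cv2.resize(t[220:320,280:380],(390,390),interpolation=2)
cv2.imwrite("pics/a4.png",np.hstack([a,b]))
E
```

```text
t: 10.3
ee_pos: [444.0, -90.9, 162.5]
orientation: [0.253, 3.129, -0.002]
ft_force: [-0.1, 0.8, -0.3]
width: 70.2
tcp [444.  -90.9 162.5] jaw 80.7 t 10.3 w 70.2 tilt [ 0.002 -0.001 -1.   ]
[-0.22  0.09 13.25] spin -0.3
```

View pics/a4.png

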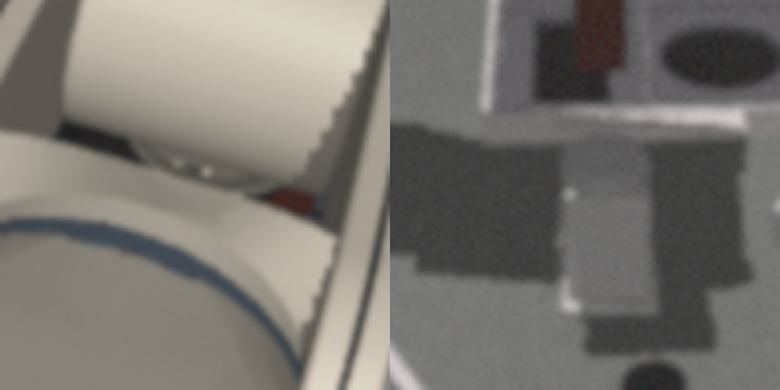

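The top view is blocked by the arm. The side view shows the jar still standing in place at crop (610,220). The earlier estimates agree within 4 mm and the clearance is 14 mm per side, so I descend and grip.

```bash
python3 -m inch '[{"xyz":[-0.2,0.1,3],"spin":0},{"xyz":[-0.2,0.1,7],"spin":0},{"xyz":[-0.2,0.1,10.5],"spin":0},{"xyz":[-0.2,0.1,12.5],"spin":0},{"xyz":[-0.2,0.1,13.1],"spin":0},{"xyz":[-0.2,0.1,13.1],"spin":0},{"xyz":[-0.2,0.1,13.1],"spin":0}]' ; python3 -m inch '[{"xyz":[0,0,0],"spin":0},{"xyz":[0,0,0],"spin":0},{"xyz":[0,0,0],"spin":0},{"xyz":[0,0,0],"spin":0},{"xyz":[0,0,0],"spin":0},{"xyz":[0,0,0],"spin":0},{"xyz":[0,0,0],"spin":0}]' 1; python3 -c "
from h import *
go((446.5,-90.5,160,81),(484,215.3,160,79.4),(484,215.3,60,79.4))"
```

```text
t: 11.1
ee_pos: [447.5, -90.5, 32.7]
orientation: [0.252, 3.127, -0.002]
ft_force: [-0.1, -0.1, 1.0]
width: 69.9
t: 11.8
ee_pos: [447.8, -90.5, 33.2]
orientation: [0.252, 3.127, -0.002]
ft_force: [-1.0, 0.8, 8.0]
width: 41.9
tcp [447.8 -90.5  33.2] jaw 80.8 t 11.8 w 41.9 tilt [ 0.005 -0.002 -1.   ]
[  0.07  -0.03 -12.68] spin -0.2
[  1.27  30.75 -12.72] spin 1.4
[ 1.32 30.76 -2.72] spin 1.4
```

```bash
python3 -m inch '[{"xyz":[0,0,-1],"spin":0},{"xyz":[0,0,-3],"spin":0},{"xyz":[0,0,-6],"spin":0},{"xyz":[0,0,-9],"spin":0},{"xyz":[0.1,2,-11],"spin":0},{"xyz":[0.3,5,-12],"spin":0},{"xyz":[0.4,9,-12],"spin":0},{"xyz":[0.6,14,-12],"spin":1.4},{"xyz":[0.8,19,-12],"spin":1.4},{"xyz":[1,23,-12],"spin":1.4},{"xyz":[1.2,27,-12],"spin":1.4},{"xyz":[1.3,29.5,-12],"spin":1.4},{"xyz":[1.3,30.7,-12],"spin":1.4},{"xyz":[1.3,30.7,-12],"spin":1.4},{"xyz":[1.3,30.7,-12],"spin":1.4}]'; python3 - <<'E'
from h import *
go((484,215.3,60,79.4),(484,215.3,41.2,79.4))
t=ctrl.get_image("top")[:,:,::-1];s=ctrl.get_image("side")[:,:,::-1]
b=cv2.resize(s[90:230,220:360],(480,480),interpolation=2)
cv2.imwrite("pics/a5.png",b)
for q in((-25,-25),(25,-25),(25,25),(-25,25)):
  c,w=np.cos(np.radians(-10.6)),np.sin(np.radians(-10.6));p=px("side",(484+c*q[0]-w*q[1],215.3+w*q[0]+c*q[1],120));print(((p-(220,90))*480/140).round())
E
```

```text
t: 13.3
ee_pos: [483.2, 213.9, 152.8]
orientation: [0.291, 3.124, -0.003]
ft_force: [0.0, -0.1, -1.3]
width: 41.7
tcp [483.2 213.9 152.8] jaw 79.4 t 13.3 w 41.7 tilt [ 0.004 -0.002 -1.   ]
[-0.01  0.17  9.28] spin -0.0
[-0.    0.17 11.16] spin -0.0
[185. 241.]
[257. 240.]
[256. 211.]
[187. 212.]
```

View pics/a5.png

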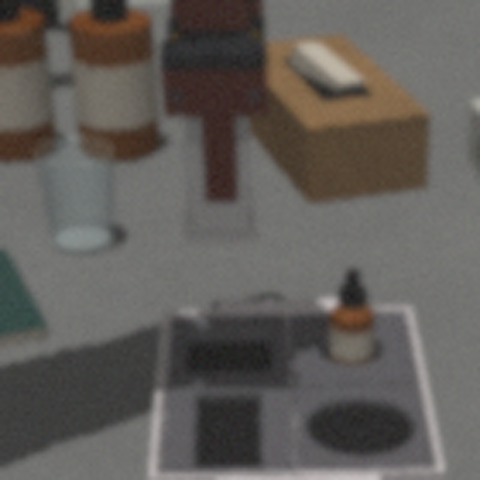

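The jar's foot front edge is at crop (186–255, 237), and the predicted position was (185–257, 240). It is upright and aligned, so I lower it.

```bash
python3 -m inch '[{"xyz":[0,0.15,2],"spin":0},{"xyz":[0,0.15,5],"spin":0},{"xyz":[0,0.15,8],"spin":0},{"xyz":[0,0.15,9.5],"spin":0},{"xyz":[0,0.15,10.4],"spin":0},{"xyz":[0,0.15,10.7],"spin":0},{"xyz":[0,0.15,10.9],"spin":0},{"xyz":[0,0.15,11],"spin":0},{"xyz":[0,0.15,11],"spin":0}]'; python3 -c "
from h import *
go((484,215.3,41.2,79.4))"
```

```text
t: 14.3
ee_pos: [484.5, 214.8, 43.4]
orientation: [0.293, 3.123, -0.002]
ft_force: [1.0, 0.3, -1.0]
width: 41.8
tcp [484.5 214.8  43.4] jaw 79.3 t 14.3 w 41.8 tilt [ 0.005 -0.002 -1.   ]
[0.06 0.04 0.22] spin -0.1
```

```bash
python3 -m inch '[{"xyz":[0,0,0.1],"spin":0},{"xyz":[0,0,0.18],"spin":0},{"xyz":[0,0,0.22],"spin":0},{"xyz":[0,0,0.25],"spin":0},{"xyz":[0,0,0.25],"spin":0}]'
```

```text
t: 14.8
ee_pos: [484.6, 214.8, 41.2]
orientation: [0.292, 3.122, -0.002]
ft_force: [-1.2, 0.2, 4.4]
width: 41.7
```

Contact reads 4.4 N at the expected height. I release, rise, and go on to the dish.

```bash
python3 -m inch '[{"xyz":[0,0,0],"spin":0},{"xyz":[0,0,0],"spin":0},{"xyz":[0,0,0],"spin":0},{"xyz":[0,0,0],"spin":0}]' 0.25;  python3 -m inch '[{"xyz":[0,0,-2],"spin":0},{"xyz":[0,0,-5],"spin":0},{"xyz":[0,0,-9],"spin":0},{"xyz":[0,0,-12],"spin":0},{"xyz":[0,0,-13],"spin":0}]'; python3 - <<'E'
from h import *
go((600,0,160,79.4),(556,-364,120,79.4))
E
```

```text
t: 15.2
ee_pos: [484.6, 214.9, 41.1]
orientation: [0.293, 3.123, -0.002]
ft_force: [0.0, -0.6, 0.5]
width: 65.6
t: 15.7
ee_pos: [485.5, 215.7, 174.1]
orientation: [0.292, 3.118, 0.002]
ft_force: [-0.2, -0.3, -0.1]
width: 66.1
tcp [485.5 215.7 174.1] jaw 79.3 t 15.7 w 66.1 tilt [ 0.01  0.   -1.  ]
[-15.25 -19.07   1.52] spin -0.1
[-17.65 -55.66   5.47] spin -0.1
```

```bash
python3 -m inch '[{"xyz":[-17.6,-55.7,4],"spin":0},{"xyz":[-17.6,-55.7,4],"spin":0},{"xyz":[-17.6,-55.7,4],"spin":0},{"xyz":[-17.6,-55.7,4],"spin":0},{"xyz":[-17.6,-55.7,4],"spin":0},{"xyz":[-17.6,-55.7,4],"spin":0},{"xyz":[-17.6,-55.7,4],"spin":0},{"xyz":[-17.6,-55.7,4],"spin":0},{"xyz":[-17.6,-55.7,4],"spin":0},{"xyz":[-17.6,-55.7,4],"spin":0},{"xyz":[-17.6,-55.7,4],"spin":0},{"xyz":[-17.6,-55.7,4],"spin":0},{"xyz":[-17.6,-55.7,4],"spin":0},{"xyz":[-17.6,-55.7,4],"spin":0}]' 0; python3 - <<'E'
from h import *
go((556,-364,60,79.4),(556,-364,9,79.4))
s=ctrl.get_image("side")[:,:,::-1];t=ctrl.get_image("top")[:,:,::-1]
b=cv2.resize(s[310:430,340:460],(390,390),interpolation=2);a=cv2.resize(t[170:310,150:290],(390,390),interpolation=2)
cv2.imwrite("pics/a6.png",np.hstack([a,b]))
E
```

```text
t: 17.1
ee_pos: [554.3, -364.1, 133.0]
orientation: [0.295, 3.12, 0.004]
ft_force: [-0.1, 1.3, -0.0]
width: 88.2
tcp [ 554.3 -364.1  133. ] jaw 79.2 t 17.1 w 88.2 tilt [ 0.008  0.002 -1.   ]
[-0.11  0.02  7.3 ] spin -0.2
[-0.07  0.   12.4 ] spin -0.2
```

View pics/a6.png

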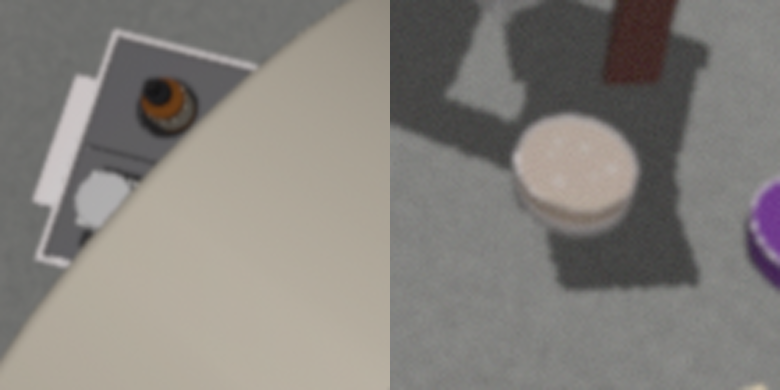

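The jar is seated in the tray beside the dropper. The clear dish at crop (577,170) is undisturbed, so I descend and grip it low.

```bash
python3 -m inch '[{"xyz":[-0.1,0,3],"spin":0},{"xyz":[-0.1,0,7],"spin":0},{"xyz":[-0.1,0,10],"spin":0},{"xyz":[-0.1,0,11.5],"spin":0},{"xyz":[-0.1,0,12.2],"spin":0},{"xyz":[-0.1,0,12.3],"spin":0},{"xyz":[-0.1,0,12.3],"spin":0},{"xyz":[-0.1,0,12.3],"spin":0}]' ; python3 -m inch '[{"xyz":[0,0,0],"spin":0},{"xyz":[0,0,0],"spin":0},{"xyz":[0,0,0],"spin":0},{"xyz":[0,0,0],"spin":0},{"xyz":[0,0,0],"spin":0},{"xyz":[0,0,0],"spin":0},{"xyz":[0,0,0],"spin":0}]' 1; python3 -c "
from h import *
go((556,-364,110,79.4),(553.8,88.1,110,79.4),(553.8,88.1,23,79.4))"
```

```text
t: 18.0
ee_pos: [557.6, -363.2, 12.3]
orientation: [0.291, 3.118, 0.002]
ft_force: [-0.3, -0.6, 0.3]
width: 87.7
t: 18.7
ee_pos: [557.7, -363.3, 12.5]
orientation: [0.291, 3.118, 0.002]
ft_force: [-1.0, 0.1, 4.2]
width: 59.3
tcp [ 557.7 -363.3   12.5] jaw 79.3 t 18.7 w 59.3 tilt [ 0.01  0.   -1.  ]
[ 0.05 -0.08 -9.75] spin -0.1
[ 8.63 44.31 -9.74] spin -0.1
[ 8.72 44.29 -1.04] spin -0.1
```

```bash
python3 -m inch '[{"xyz":[0,0,-1],"spin":0},{"xyz":[0,0,-3],"spin":0},{"xyz":[0,0,-6],"spin":0},{"xyz":[0.2,1,-9],"spin":0},{"xyz":[0.6,3,-10],"spin":0},{"xyz":[1.2,6,-10],"spin":0},{"xyz":[2,10,-10],"spin":0},{"xyz":[2.9,15,-10],"spin":0},{"xyz":[3.9,20,-10],"spin":0},{"xyz":[4.9,25,-10],"spin":0},{"xyz":[5.9,30,-10],"spin":0},{"xyz":[6.8,35,-10],"spin":0},{"xyz":[7.6,39,-10],"spin":0},{"xyz":[8.2,42,-10],"spin":0},{"xyz":[8.6,44.3,-10],"spin":0},{"xyz":[8.6,44.3,-10],"spin":0},{"xyz":[8.6,44.3,-10],"spin":0}]'; python3 - <<'E'
from h import *
go((553.8,88.1,50,79.4),(553.8,88.1,25.5,79.4))
t=ctrl.get_image("top")[:,:,::-1];s=ctrl.get_image("side")[:,:,::-1]
b=cv2.resize(s[110:250,240:380],(480,480),interpolation=2)
cv2.imwrite("pics/a7.png",b)
print(((px("side",(553.8,88.1,115))-(240,110))*480/140).round(),((px("side",(583.8,88.1,115))-(240,110))*480/140).round())
E
```

```text
t: 20.4
ee_pos: [553.1, 88.6, 112.1]
orientation: [0.288, 3.119, 0.001]
ft_force: [-0.5, -0.6, -0.6]
width: 58.9
tcp [553.1  88.6 112.1] jaw 79.4 t 20.4 w 58.9 tilt [ 0.009 -0.    -1.   ]
[-0.03 -0.05  6.21] spin 0.0
[-0.   -0.05  8.66] spin 0.0
[292. 234.] [335. 229.]
```

View pics/a7.png

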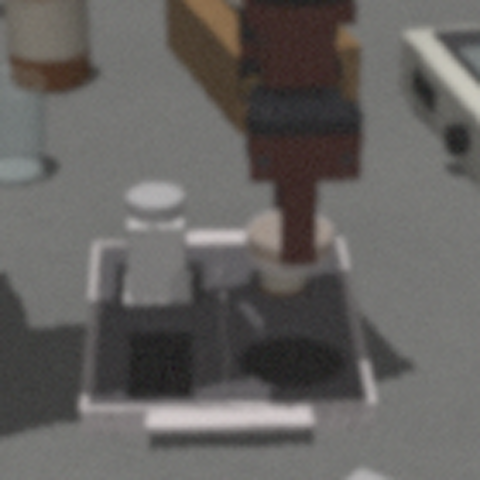

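The dish hangs level at crop (290,238), and the predicted position was (292,234). I lower it.

```bash
python3 -m inch '[{"xyz":[0,0,2],"spin":0},{"xyz":[0,0,4.5],"spin":0},{"xyz":[0,0,6.5],"spin":0},{"xyz":[0,0,7.6],"spin":0},{"xyz":[0,0,8.1],"spin":0},{"xyz":[0,0,8.4],"spin":0},{"xyz":[0,0,8.45],"spin":0},{"xyz":[0,0,8.45],"spin":0}]'; python3 -c "
from h import *
go((553.8,88.1,25.5,79.4))"
```

```text
t: 21.3
ee_pos: [554.9, 87.4, 28.4]
orientation: [0.292, 3.117, 0.002]
ft_force: [-0.6, -0.4, -0.6]
width: 58.6
tcp [554.9  87.4  28.4] jaw 79.3 t 21.3 w 58.6 tilt [ 0.011  0.    -1.   ]
[0.12 0.05 0.29] spin -0.1
```

```bash
python3 -m inch '[{"xyz":[0.1,0.05,0.1],"spin":0},{"xyz":[0.1,0.05,0.2],"spin":0},{"xyz":[0.1,0.05,0.26],"spin":0},{"xyz":[0.1,0.05,0.29],"spin":0},{"xyz":[0.1,0.05,0.29],"spin":0}]'
```

```text
t: 21.8
ee_pos: [554.0, 88.1, 25.6]
orientation: [0.292, 3.117, 0.002]
ft_force: [0.6, 1.1, 0.7]
width: 58.8
```

```bash
python3 -m inch '[{"xyz":[0,0,0.03],"spin":0},{"xyz":[0,0,0.05],"spin":0},{"xyz":[0,0,0.05],"spin":0}]'
```

```text
t: 22.1
ee_pos: [554.0, 88.1, 25.5]
orientation: [0.292, 3.117, 0.002]
ft_force: [-2.3, 0.5, 7.2]
width: 59.2
```

Contact. I release, rise, and go to the mailer at (579,-94.3) with jaw angle 42.6°.

```bash
python3 -m inch '[{"xyz":[0,0,-0.03],"spin":0},{"xyz":[0,0,-0.03],"spin":0},{"xyz":[0,0,-0.03],"spin":0},{"xyz":[0,0,-0.03],"spin":0},{"xyz":[0,0,-0.03],"spin":0}]' 0.1;  python3 -m inch '[{"xyz":[0,0,-1],"spin":0},{"xyz":[0,0,-4],"spin":0},{"xyz":[0,0,-8],"spin":0},{"xyz":[0,0,-10],"spin":0},{"xyz":[0,0,-10],"spin":0}]'; python3 - <<'E'
from h import *
go((579,-94.3,110,42.6))
E
```

```text
t: 22.6
ee_pos: [554.0, 88.1, 25.7]
orientation: [0.292, 3.117, 0.002]
ft_force: [0.7, 0.1, -0.5]
width: 79.1
t: 23.1
ee_pos: [555.1, 88.4, 129.4]
orientation: [0.291, 3.111, 0.004]
ft_force: [0.6, -0.3, 0.7]
width: 79.3
tcp [555.1  88.4 129.4] jaw 79.3 t 23.1 w 79.3 tilt [ 0.017  0.001 -1.   ]
[ -5.7  -17.52   1.96] spin 36.7
```

```bash
python3 -m inch '[{"xyz":[-5.7,-17.5,2],"spin":37},{"xyz":[-5.7,-17.5,2],"spin":37},{"xyz":[-5.7,-17.5,2],"spin":37},{"xyz":[-5.7,-17.5,2],"spin":37},{"xyz":[-5.7,-17.5,2],"spin":37},{"xyz":[-5.7,-17.5,2],"spin":37},{"xyz":[-5.7,-17.5,2],"spin":37}]' 0.3; python3 - <<'E'
from h import *
go((579,-94.3,11,42.6))
s=ctrl.get_image("side")[:,:,::-1];t=ctrl.get_image("top")[:,:,::-1]
b=cv2.resize(s[150:290,260:400],(390,390),interpolation=2);a=cv2.resize(t[170:310,150:290],(390,390),interpolation=2)
cv2.imwrite("pics/a8.png",np.hstack([a,b]))
E
```

```text
t: 23.8
ee_pos: [578.4, -93.8, 109.0]
orientation: [1.262, 2.862, 0.012]
ft_force: [0.6, -0.3, 0.3]
width: 61.4
tcp [578.4 -93.8 109. ] jaw 42.4 t 23.8 w 61.4 tilt [ 0.016  0.001 -1.   ]
[ 0.02 -0.11  9.8 ] spin -0.2
```

View pics/a8.png

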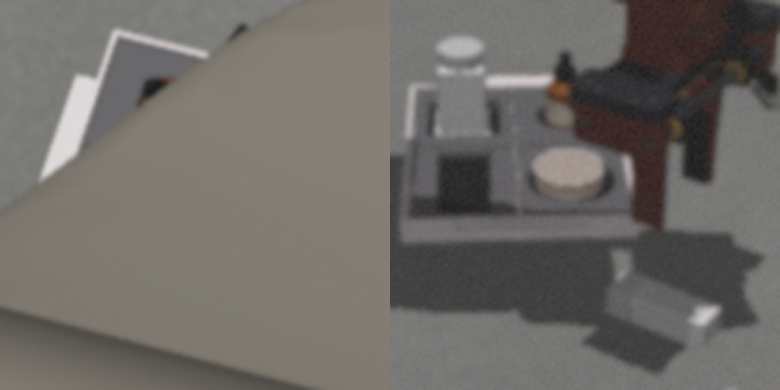

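The jar, dropper and dish are all seated. The mailer at crop (665,300) is in place below the jaws. I grip it.

```bash
python3 -m inch '[{"xyz":[0,-0.1,3],"spin":0},{"xyz":[0,-0.1,6],"spin":0},{"xyz":[0,-0.1,8.5],"spin":0},{"xyz":[0,-0.1,9.4],"spin":0},{"xyz":[0,-0.1,9.8],"spin":0},{"xyz":[0,-0.1,9.8],"spin":0},{"xyz":[0,-0.1,9.8],"spin":0}]' ; python3 -m inch '[{"xyz":[0,0,0],"spin":0},{"xyz":[0,0,0],"spin":0},{"xyz":[0,0,0],"spin":0},{"xyz":[0,0,0],"spin":0},{"xyz":[0,0,0],"spin":0},{"xyz":[0,0,0],"spin":0},{"xyz":[0,0,0],"spin":0}]' 1; python3 -c "
from h import *
go((579,-94,100,42.6),(463.3,105.3,100,-10.6),(463.3,105.3,25,-10.6))"
```

```text
t: 24.6
ee_pos: [580.5, -93.8, 12.5]
orientation: [1.26, 2.86, 0.013]
ft_force: [0.1, -0.0, 0.6]
width: 61.8
t: 25.3
ee_pos: [580.4, -93.9, 12.6]
orientation: [1.259, 2.86, 0.013]
ft_force: [-0.4, -0.7, 3.6]
width: 27.4
tcp [580.4 -93.9  12.6] jaw 42.5 t 25.3 w 27.4 tilt [ 0.018  0.001 -1.   ]
[-0.01  0.01 -8.74] spin -0.1
[22.5   4.93 -8.93] spin 53.1
[22.59  4.83 -1.43] spin 53.1
```

```bash
python3 -m inch '[{"xyz":[0,0,-1],"spin":0},{"xyz":[0,0,-3],"spin":0},{"xyz":[0,0,-6],"spin":0},{"xyz":[1,0.2,-8],"spin":3},{"xyz":[3,0.7,-9],"spin":8},{"xyz":[6,1.3,-9],"spin":15},{"xyz":[9.5,2.1,-9],"spin":23},{"xyz":[13,2.9,-9],"spin":31},{"xyz":[16.5,3.7,-9],"spin":39},{"xyz":[19.5,4.3,-9],"spin":46},{"xyz":[21.5,4.7,-9],"spin":51},{"xyz":[22.5,4.9,-9],"spin":53.1},{"xyz":[22.5,4.9,-9],"spin":53.1},{"xyz":[22.5,4.9,-9],"spin":53.1}]'; python3 - <<'E'
from h import *
go((463.3,105.3,50,-10.6),(463.3,105.3,25.6,-10.6))
t=ctrl.get_image("top")[:,:,::-1];s=ctrl.get_image("side")[:,:,::-1]
b=cv2.resize(s[130:270,220:360],(480,480),interpolation=2)
cv2.imwrite("pics/a9.png",b)
c,w=np.cos(np.radians(79.4)),np.sin(np.radians(79.4))
for k in(-41,41):print(((px("side",(463.3+c*k,105.3+w*k,100))-(220,130))*480/140).round())
E
```

```text
t: 26.7
ee_pos: [463.4, 105.1, 101.1]
orientation: [2.407, 2.001, 0.024]
ft_force: [-0.8, -0.0, -0.1]
width: 27.6
tcp [463.4 105.1 101.1] jaw -10.5 t 26.7 w 27.6 tilt [ 0.019  0.001 -1.   ]
[-0.   -0.11  5.11] spin 0.1
[-0.02 -0.16  7.55] spin 0.1
[222. 218.]
[222. 159.]
```

View pics/a9.png

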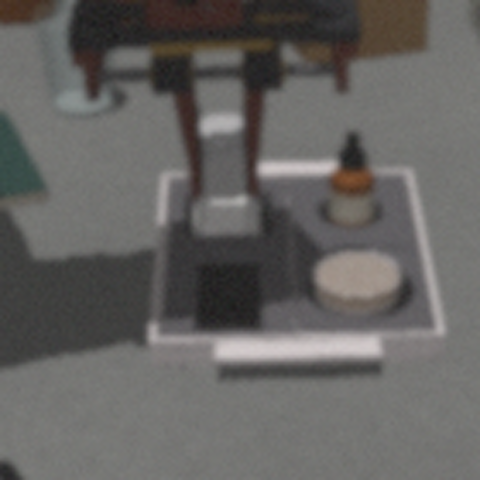

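```bash
python3 - <<'E'
from h import *
s=ctrl.get_image("side")[:,:,::-1]
cv2.imwrite("pics/a10.png",np.hstack([cv2.convertScaleAbs(cv2.resize(s[155:205,265:315],(480,480),interpolation=2),alpha=1.3),cv2.resize(s[230:290,330:390],(300,480),interpolation=2)]))
f=lambda p:((px("side",p)-(265,155))*9.6).round()
c,w=np.cos(np.radians(79.4)),np.sin(np.radians(79.4))
for z in(88,112):
  for k in(-41,41):
    for e in(-14,14):print(z,k,e,f((463.3+c*k+w*e,105.3+w*k-c*e,z)))
E
```

```text
88 -41 -14 [130. 418.]
88 -41 14 [251. 415.]
88 41 -14 [134. 251.]
88 41 14 [248. 249.]
112 -41 -14 [125. 326.]
112 -41 14 [248. 324.]
112 41 -14 [130. 163.]
112 41 14 [245. 161.]
```

View pics/a10.png

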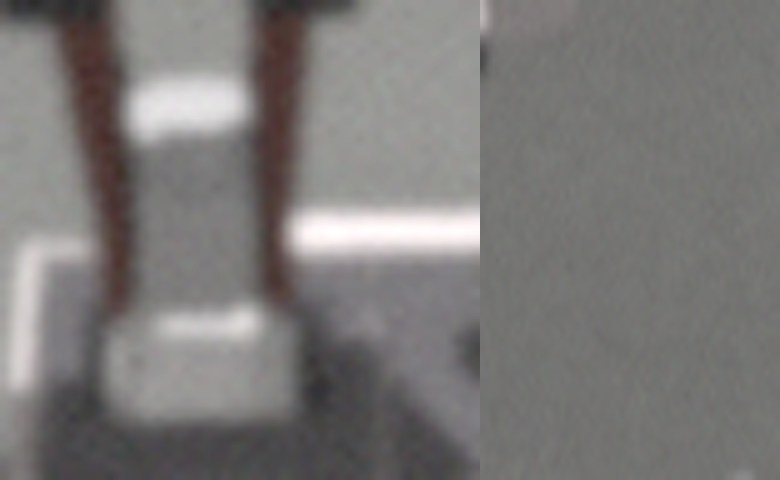

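The mailer has left the bench and is held. Its near end is at crop x 145–262, y 312–420, against the predicted 127–250, 324–418. That is within about 3 mm, and the slot leaves 8 mm per side. I lower it.

```bash
python3 -m inch '[{"xyz":[0,-0.2,2],"spin":0},{"xyz":[0,-0.3,4],"spin":0},{"xyz":[0,-0.3,5.8],"spin":0},{"xyz":[0,-0.3,6.7],"spin":0},{"xyz":[0,-0.3,7.1],"spin":0},{"xyz":[0,-0.3,7.3],"spin":0},{"xyz":[0,-0.3,7.35],"spin":0},{"xyz":[0,-0.3,7.35],"spin":0}]'; python3 -c "
from h import *
go((463,105.3,25.6,-10.6))"
```

```text
t: 27.65
ee_pos: [462.4, 105.3, 27.8]
orientation: [2.409, 1.998, 0.024]
ft_force: [0.1, -1.1, 0.2]
width: 27.8
tcp [462.4 105.3  27.8] jaw -10.6 t 27.65 w 27.8 tilt [ 0.02   0.001 -1.   ]
[0.01 0.05 0.22] spin -0.0
```

```bash
python3 -m inch '[{"xyz":[0,0,0.1],"spin":0},{"xyz":[0,0,0.16],"spin":0},{"xyz":[0,0,0.2],"spin":0},{"xyz":[0,0,0.22],"spin":0},{"xyz":[0,0,0.22],"spin":0}]'
```

```text
t: 28.15
ee_pos: [462.8, 105.4, 25.9]
orientation: [2.409, 1.998, 0.025]
ft_force: [-0.6, 1.5, 4.5]
width: 27.9
```

```bash
python3 -m inch '[{"xyz":[0,0,0],"spin":0},{"xyz":[0,0,0],"spin":0},{"xyz":[0,0,0],"spin":0},{"xyz":[0,0,0],"spin":0}]' 0.48;  python3 -m inch '[{"xyz":[0,0,-1],"spin":0},{"xyz":[0,0,-4],"spin":0},{"xyz":[0,0,-8],"spin":0},{"xyz":[0,0,-13],"spin":0},{"xyz":[0,0,-17],"spin":0},{"xyz":[0,0,-19],"spin":0}]'; python3 -c "
from h import *
go((250,520,215,60))"
```

```text
t: 28.55
ee_pos: [462.6, 105.4, 25.8]
orientation: [2.409, 1.998, 0.025]
ft_force: [0.2, 0.2, 0.6]
width: 45.5
t: 29.15
ee_pos: [460.1, 105.4, 220.1]
orientation: [2.407, 1.996, 0.033]
ft_force: [0.2, 0.4, -0.4]
width: 46.0
tcp [460.1 105.4 220.1] jaw -10.7 t 29.15 w 46.0 tilt [ 0.025  0.002 -1.   ]
[ 36.86 -28.32   0.07] spin -70.7
```

```bash
python3 -m inch '[{"xyz":[37,-28,0],"spin":-71},{"xyz":[37,-28,0],"spin":-71},{"xyz":[37,-28,0],"spin":-71},{"xyz":[37,-28,0],"spin":-71},{"xyz":[37,-28,0],"spin":-71},{"xyz":[37,-28,0],"spin":-71},{"xyz":[37,-28,0],"spin":-71},{"xyz":[37,-28,0],"spin":-71},{"xyz":[37,-28,0],"spin":-71},{"xyz":[37,-28,0],"spin":-71},{"xyz":[37,-28,0],"spin":-71},{"xyz":[37,-28,0],"spin":-71}]'; python3 - <<'E'
from h import *
s=ctrl.get_image("side")[:,:,::-1];t=ctrl.get_image("top")[:,:,::-1]
a=cv2.resize(t[170:330,155:495],(680,320),interpolation=2);b=cv2.resize(s[150:280,250:390],(300,279),interpolation=2)
c=cv2.resize(s[270:410,270:420],(300,280),interpolation=2)[:279];cv2.imwrite("pics/a11.png",np.vstack([a,np.hstack([b,c,np.zeros((279,80,3),np.uint8)])]))
E
```

```text
t: 30.35
ee_pos: [253.5, 519.5, 215.7]
orientation: [0.798, 3.014, 0.011]
ft_force: [0.5, 0.1, 0.5]
width: 45.6
```

View pics/a11.png

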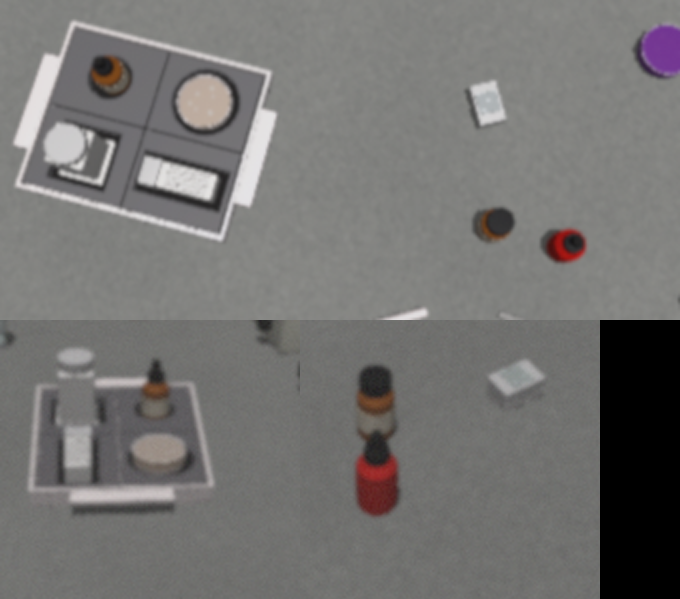

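All four are in their recesses and the look-alikes are where they started. One quick numeric check that the mailer and dish are flat and within their recesses, then I hand in.

```bash
python3 - <<'E'
from h import *
t=ctrl.get_image("top")[:,:,::-1]
for n,box,z,ce,f in(("mailer",(218,240,275,280),37,(463.3,105.3),lambda i:i.min(2)>125),("dish",(235,200,282,245),33,(553.8,88.1),lambda i:(i[:,:,2]>140))):
    for c in blobs("top",t,box,f,100):
        P=np.array([ray("top",p[0],z)[:2] for p in c],np.float32);print(n,cv2.minAreaRect(P),"want",ce)
ctrl.close_job()
E
```

```text
mailer ((463.7157897949219, 106.87290954589844), (83.58880615234375, 30.328643798828125), 79.90677642822266) want (463.3, 105.3)
dish ((551.0753784179688, 87.83368682861328), (58.278663635253906, 58.559810638427734), 31.77951431274414) want (553.8, 88.1)
the job is handed in; nothing more can be done
```

I packed the dropper bottle, staining jar, culture dish and slide mailer, in that order. Each was lowered to light contact (4–8 N) in its recess and released, and I handed the job in at about 30 s.

- **Placement:** The last pictures show all four upright in their own recesses. The mailer measured within 2 mm of its recess centre, with its long axis within 1° of the slot, and the dish within 3 mm of its centre. The bottle and jar were checked by eye and by contact height only.
- **Look-alikes:** In the last pictures the flat-cap bottle and cover-glass box stand where they were, as do the red bottle and purple dish. The green bottle was outside the last crops, but nothing was moved there.
- **Disagreements:** The two views differed by up to about 6 mm on the dropper and 4 mm on the jar before gripping, which the jaw clearance covered. The tool's tilt also grew to about 1.4° by the end, with no visible effect on how the items sit.

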